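Stand up the fallen maul and sweep the mask blanks to the fence

ROBOT

A 7-joint arm with a two-finger parallel gripper is mounted at the origin on the work surface. World frame = base frame: x ahead of the robot, y to its left, z up, the work surface at z = 0. Lengths are in m, angles in rad, forces in N, time in s.
With the tool pointing down it reaches from about 0.425 to 0.95 m from the base axis. Payload 4.7 kg.
Tool frame: the origin (TCP) lies on the centre line of the jaws, within the pads' length; the fingertips stand robot.nose_length ahead of it and the grasp point (between the pads) lies 8 mm behind it (robot.nose_length is the distance from the TCP to the fingertips, in m); z points along the fingers, y is the line along which they close (so a half turn about z gives the same grasp; the last joint's range is limited). The gripper opens to 85 mm and grips with 20 to 120 N. Pads are 22 mm wide; open, the fingers measure 114 mm over their backs; the gripper's body (76 mm by 85 mm) begins 54 mm behind the grasp point. The pads swing forward as they close: fully open they stand 13 mm farther back than shut.
Start: joints at [-1.286, 0.469, -0.049, 1.532, 0.024, 1.141, -0.082], TCP at [0.208, 0.642, 0.242] pointing down, gripper open.
Joint ranges: [-2.59, 2.59], [-0.33, 1.99], [-1.39, 1.29], [0.1, 2.45], [-1.04, 4.18], [0.21, 1.99], [-2.66, 2.66]. Speed limits (rad/s): [2.57, 2.57, 3.14, 3.14, 3.14, 3.14, 3.14].

INTERFACE

Orientations are given as [roll, pitch, yaw] about the fixed x, y, z axes, in that order (R = Rz(yaw) Ry(pitch) Rx(roll)).
In Python, from plant import robot gives the robot as it stands. Calls block until the motion is done:
- robot.goto(position, orientation): joint-space move of the TCP to a pose.
- robot.move_straight(position, vel=0.15, attitude=None, contact_N=None): straight line of the TCP; attitude=None keeps the orientation; vel is the mean speed in m/s. With contact_N (N) it stops when the force on the tool has changed by that much, and returns True; else False.
- robot.move_joints(angles): joint-space move.
- robot.grip(opening, strength=None): opening from 0.0 (shut) to 1.0 (fully open); strength is the grip in N (None keeps the last); returns when the fingers have stopped.
- robot.sleep(seconds).
- robot.inverse_kinematics(position, orientation): joint angles nearest the present ones, or None.
- robot.sense(): the state.
- robot.grab_frame(name): name is "side" or "top" or "wrist"; returns a dict with "image" (384x512x3 uint8, red, green, blue), "range_z" (384x512 float32, m along the optical axis (not along the pixel's ray), 0 where there is no reading), "fx", "fy", "cx", "cy" (pixels), "R" (3x3) and "t" (3): a world point X has camera coordinates R X + t. Camera axes: x right, y down, z forward; pixel columns grow to the right and rows downward; lengths in m; the calibration is good to about 2 mm. A picture is of the moment at which its call begins.
A pose or a line that the arm cannot do raises robot.IKError and nothing moves.
- robot.close_job(): hands the job in; it is judged then, once.
The state is a dict: "t": time; "joint_pos": joint angles; "joint_velocities": joint speeds; "effort": joint torques, N m; "tcp_pos": TCP position; "tcp_rot": TCP orientation; "wrist_force": force on the tool from outside, world axes, zero at the start; "torque": the same for the moment, N m; "opening": opening from 0.0 (shut) to 1.0 (fully open); "gripper_force": force on a finger pad.
Only numpy, scipy, OpenCV 4.12 (cv2) and the standard library are available. Lean on these libraries where they do the work, as an engineer would, in place of code of your own. Each camera call takes 0.05 s, during which the arm holds its last target. There are 200 camera calls.

TASK

The maul lies across the table between the three coloured mask blanks and the wooden fence: lift it by its wooden knob and stand it upright, gently, on its steel foot where it is, the foot staying on the table all the while. Then take the straightedge by its blue grip and, with it alone, never with the fingers, sweep the three blanks together as one row across to the fence, up against its face. Leave the straightedge lying flat on the table and the maul standing, and do not disturb the glue bottle, the cup or the tin.

Things in the scene. Friction and masses are not known exactly. Their poses are not given: they have to be found in the camera images.
- maul: hand maul, 188 mm long, about 0.5 kg: steel cylinder 44 mm in diameter, 95 mm long with a red band, then a dark wooden handle 24 mm thick, then a wooden ball knob 44 mm in diameter. Origin: centre of the flat steel foot face; z runs along it from foot to knob. It starts lying with its axis level at 22 mm height, foot away from the robot, knob towards it, free to roll; most weight is in the steel
- maul_knob (a point): centre of the ball knob, on the maul's axis 166 mm from the foot face. Held there lightly, the maul swings easily in the fingers. Raised about the lower rim of its foot, the maul ends standing with its foot centre 22 mm farther out
- fence: fixed wooden bar on the table, 240 mm long (x) x 20 mm (y) x 28 mm high. Origin: centre of its underside. Its +y points across the maul's place to the blanks; the face for the blanks is at y = +10 mm in its frame
- blank1: red plastic mask blank, a rigid plate 44 mm (x) x 60 mm (y) x 14 mm thick lying flat, about 45 g; origin: centre of its underside
- blank2: green blank, the same size and origin
- blank3: yellow blank, the same size and origin
- straightedge: aluminium straightedge lying flat beyond the blanks, about 0.2 kg: base 180 mm long (x) x 45 mm wide (y) x 10 mm thick, with a blue grip bar on its middle 90 mm long (x), 18 mm wide (y), from 10 to 66 mm above the table. Origin: centre of its underside
- glue: bystander: white glue bottle with blue label and orange cap, 48 mm in diameter, 140 mm tall, standing behind the fence; origin: centre of its underside
- pencup: bystander: empty blue cup 72 mm in diameter, 90 mm tall, behind the fence; origin: centre of its underside
- tin: bystander: tin 70 mm in diameter, 70 mm tall, to the left beyond the straightedge; origin: centre of its underside
Things that resemble listed ones, but are neither listed nor needed, are in the scene too. What is shaped like the maul but yellow is not meant.

How it is judged:
By the outcome, as a careful person would: the job done as asked, in the order asked, and still so for the second after the job is handed in, with the robot touching nothing.
It also fails if it takes over 54 s, if anything falls off the work surface, if the arm or the gripper's body presses on something with over 40 N, if the wrist force passes 120 N, or if a joint passes its speed limit or range.

## Working session

There is one attempt and no reset: what is moved stays moved. The work goes in short steps, each a Python script; the robot and the scene stay as the last script left them, time stands still between calls to the robot, and variables do not carry over. Pictures are saved under pics/ and viewed, at most 10 in all, crops included, and the job is handed in when it is done.

```bash
ls; mkdir -p pics; cat > h.py <<'E'
import numpy as np, cv2
from plant import robot
def snap(n,f=None):
    d=robot.grab_frame(n)
    if f: cv2.imwrite('pics/'+f,d['image'][:,:,::-1])
    return d
def cloud(d):
    z=d['range_z'];v,u=np.mgrid[:z.shape[0],:z.shape[1]]
    c=np.stack([(u-d['cx'])/d['fx']*z,(v-d['cy'])/d['fy']*z,z],-1)
    return (c-d['t'])@d['R']
def pix(d,u,v,h):
    r=d['R'].T@np.array([(u-d['cx'])/d['fx'],(v-d['cy'])/d['fy'],1]);o=-d['R'].T@d['t']
    return o+r*(h-o[2])/r[2]
E
python3 - <<'E'
from h import *
import pickle
D={n:snap(n) for n in('top','side')}
pickle.dump(D,open('d.pkl','wb'))
im=np.hstack([cv2.resize(D[n]['image'],(400,300)) for n in D])
cv2.imwrite('pics/top.png',D['top']['image'][:,:,::-1]);cv2.imwrite('pics/side.png',D['side']['image'][:,:,::-1])
print(robot.sense()['t'],robot.sense()['tcp_rot'],robot.nose_length)
for n in D: print(n,-D[n]['R'].T@D[n]['t'],D[n]['R'].round(2).tolist(),D[n]['fx'])
E
```

```text
pics
0.1 [-3.13985565e+00  8.34588633e-05  2.82783060e+00] 0.011
top [0.43102651 0.00372948 1.37743846] [[-0.01, -1.0, -0.01], [-0.99, 0.01, -0.15], [0.15, 0.01, -0.99]] 398.6913668368176
side [0.48007383 0.92020864 1.12107608] [[-0.99, -0.14, -0.02], [-0.1, 0.76, -0.65], [0.11, -0.64, -0.76]] 458.37537564418426
```

View pics/top.png

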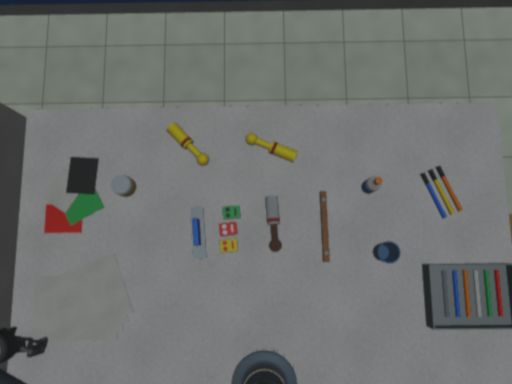

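View pics/side.png

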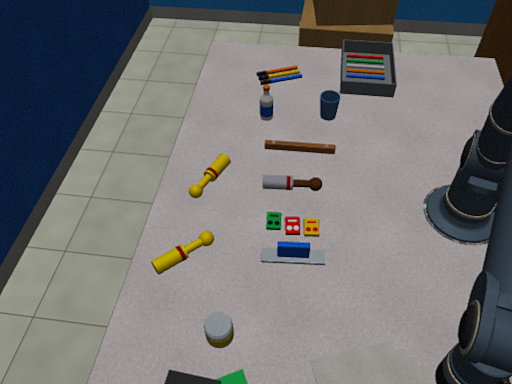

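Top view: grey/red-band maul with dark knob at (275,246) and foot at (272,197). The fence is at (325,227), and the blanks are green (231,212), red (229,229) and yellow (229,246). The straightedge is at (198,232), glue at (373,185), cup at (387,252) and tin at (122,186). Two yellow maul lookalikes, at (188,144) and (272,147), are not meant. The grey steel one with the dark knob, lying between blanks and fence, fits.

```bash
cat > meas.py <<'E'
from h import *
import pickle
D=pickle.load(open('d.pkl','rb'))
def rect(pts):
    (c,s,a)=cv2.minAreaRect((pts[:,:2]*1000).astype(np.float32)); return np.round(c,1),np.round(s,1),round(a,1)
for n in D:
    d=D[n];P=cloud(d);ok=d['range_z']>0
    hsv=cv2.cvtColor(d['image'],cv2.COLOR_RGB2HSV);H,S,V=[hsv[...,i].astype(int) for i in range(3)]
    box=(P[...,0]>.3)&(P[...,0]<.75)&(P[...,1]>-.2)&(P[...,1]<.28)&ok
    tall=(P[...,2]>.005)&box
    print(n,'table z',np.median(P[...,2][box]))
    M={'red':(S>150)&((H<6)|(H>174))&(V>120),'green':(S>120)&(H>40)&(H<80),'yellow':(S>150)&(H>18)&(H<34),'blue':(S>120)&(H>100)&(H<130),'wood':(S>80)&(H<18)&(V<190)}
    for k,m in M.items():
        m=(m&box).astype(np.uint8)
        nn,lab,st,ce=cv2.connectedComponentsWithStats(cv2.morphologyEx(m,cv2.MORPH_CLOSE,np.ones((3,3))))
        for i in range(1,nn):
            if st[i,4]<25: continue
            p=P[(lab==i)&ok]; print(' ',k,ce[i].round(0),st[i,4],rect(p),'z',np.percentile(p[:,2],[10,50,95]).round(3))
    # everything raised
    nn,lab,st,ce=cv2.connectedComponentsWithStats(tall.astype(np.uint8))
    for i in range(1,nn):
        if st[i,4]<60: continue
        p=P[lab==i]; print('  RAISED',ce[i].round(0),st[i,4],rect(p),'z',np.percentile(p[:,2],[10,50,95]).round(3))
im=D['top']['image'][170:280,170:350,::-1];cv2.imwrite('pics/c1.png',cv2.resize(im,None,fx=4.4,fy=4.4,interpolation=cv2.INTER_CUBIC))
E
python3 meas.py
```

```text
top table z -0.00032147668067006703
  red [228. 228.] 28 (array([507. , 114.9]), array([31.5,  8.9]), 6.8) z [0.01  0.014 0.017]
  green [231. 212.] 116 (array([563., 106.]), array([35.6, 52.9]), 6.6) z [0.009 0.014 0.018]
  yellow [290. 158.] 26 (array([744.2, -95.4]), array([33.7, 10.7]), 84.1) z [0.032 0.038 0.042]
  yellow [202. 160.] 54 (array([739.6, 201.9]), array([19.1, 30.9]), 2.8) z [0.035 0.039 0.044]
  yellow [229. 245.] 129 (array([451. , 114.6]), array([35.7, 52.6]), 5.6) z [0.009 0.013 0.018]
  blue [196. 231.] 153 (array([499.9, 219.6]), array([91.7, 17.5]), 6.2) z [0.055 0.065 0.07 ]
  wood [228. 228.] 174 (array([507.9, 117.5]), array([43.1, 58.5]), 4.7) z [0.009 0.014 0.017]
  wood [275. 239.] 122 (array([476.1, -43.2]), array([26.8, 73.4]), 89.4) z [0.03  0.036 0.045]
  wood [225. 246.] 35 (array([449.8, 126. ]), array([37.2, 14.2]), 0.0) z [0.009 0.014 0.021]
  RAISED [202. 161.] 84 (array([737.5, 203.1]), array([24.3, 38.6]), 1.0) z [0.025 0.037 0.044]
  RAISED [273. 222.] 607 (array([519.6, -36. ]), array([188.1,  46.8]), 3.7) z [0.028 0.037 0.045]
  RAISED [23
[... 1348 characters left out ...]
 [0.01  0.015 0.02 ]
  wood [312. 229.] 43 (array([451.2, 125. ]), array([32.3, 16.6]), 5.3) z [0.013 0.016 0.02 ]
  RAISED [289. 182.] 721 (array([530.9, -55.6]), array([204.7,  86.4]), 3.0) z [0.019 0.036 0.047]
  RAISED [273. 220.] 268 (array([569.4, 100. ]), array([44.9, 81. ]), 6.4) z [0.011 0.015 0.02 ]
  RAISED [292. 225.] 265 (array([507.7, 114.6]), array([45.4, 70. ]), 5.8) z [0.011 0.015 0.02 ]
  RAISED [311. 227.] 268 (array([453.2, 117.2]), array([44.4, 65.1]), 7.2) z [0.012 0.016 0.02 ]
  RAISED [209. 238.] 105 (array([740., 209.]), array([39.9, 19.6]), 88.7) z [0.02  0.036 0.046]
  RAISED [293. 253.] 1189 (array([499.2, 200.9]), array([183.3,  92.1]), 3.4) z [0.009 0.014 0.069]
```

View pics/c1.png

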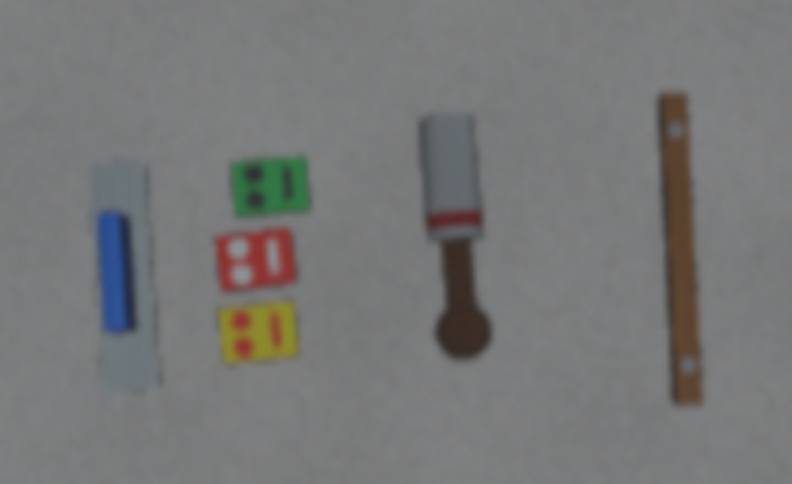

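The crop confirms it: grey steel with red band and dark wooden knob, at crop (463,332). Next I measure the fence and the maul axis, and work in the fence frame.

```bash
cat > m2.py <<'E'
from h import *
import pickle
D=pickle.load(open('d.pkl','rb'));d=D['top'];P=cloud(d);ok=d['range_z']>0
X,Y,Z=P[...,0],P[...,1],P[...,2]
def pca(m):
    p=P[m][:,:2];c=p.mean(0);w,v=np.linalg.eigh(np.cov((p-c).T));a=v[:,1]*np.sign(v[0,1]);q=(p-c)@np.c_[a,[-a[1],a[0]]]
    return c,np.degrees(np.arctan2(a[1],a[0])),a,c+np.c_[a,[-a[1],a[0]]]@((q.max(0)+q.min(0))/2),np.ptp(q,axis=0)
r=ok&(Z>.007)
F=r&(Y<-.14)&(Y>-.26)&(X>.3)&(X<.68)&(Z<.04)
M=r&(abs(Y+.036)<.06)&(X>.38)&(X<.66)
S=r&(Y>.17)&(Y<.27)&(X>.35)&(X<.65)
for n,m in(('fence',F),('maul',M),('se',S)):
    c,a,_,mid,e=pca(m);print(n,c.round(4),'yaw',round(a,2),'mid',mid.round(4),'ext',e.round(4),np.percentile(Z[m],95).round(3))
c,a,u,mid,e=pca(M)
s=(P[M][:,:2]-c)@u; print('foot end',c+u*s.max(),'knob end',c+u*s.min(), 'foot top pct',np.percentile(s,[.5,99.5]))
k=P[M][s<s.min()+.044];print('knob blob',k.mean(0),np.ptp(k,axis=0))
st=P[M][s>s.max()-.09];print('steel',st.mean(0),np.ptp(st,axis=0))
d=D['side'];Ps=cloud(d)
m=(d['range_z']>0)&(Ps[...,2]>.036)&(abs(Ps[...,1]+.04)<.05)&(Ps[...,0]>.4)&(Ps[...,0]<.65)
for lo,hi in((.42,.475),(.53,.63)):
    q=Ps[m&(Ps[...,0]>lo)&(Ps[...,0]<hi)];print('side ridge',q.mean(0),q.min(0),q.max(0))
E
python3 m2.py
```

```text
fence [ 0.5087 -0.2097] yaw 0.97 mid [ 0.4874 -0.2004] ext [0.3456 0.1168] 0.032
maul [ 0.5273 -0.0371] yaw 4.06 mid [ 0.5101 -0.0338] ext [0.2576 0.1145] 0.045
se [0.4927 0.2181] yaw 4.62 mid [0.5249 0.223 ] ext [0.2393 0.0808] 0.067
foot end [ 0.63891957 -0.02918486] knob end [ 0.38200466 -0.04740299] foot top pct [-0.09815336  0.08634809]
knob blob [ 0.38262782 -0.05619099  0.00853906] [0. 0. 0.]
steel [ 0.58207275 -0.03313283  0.0379078 ] [0.08996982 0.05281056 0.04268182]
side ridge [ 0.45388773 -0.03846715  0.04133263] [ 0.43349219 -0.05581096  0.03603978] [ 0.47454995 -0.02107484  0.04889045]
side ridge [ 0.57349111 -0.02951162  0.04281638] [ 0.53003513 -0.05337341  0.036046  ] [ 0.61774645 -0.01021388  0.05115993]
```

```bash
sed -i 's/^def pca(m):/def big(m):\n    n,l,s,_=cv2.connectedComponentsWithStats(m.astype(np.uint8)); return l==1+s[1:,4].argmax()\ndef pca(m):/; s/^for n,m in((.fence.*/F,M,S=big(F),big(M),big(S)\n&/' m2.py
cat >> m2.py <<'E'
print(robot.sense()['t'])
a=np.radians(4.6)
for yaw in(a,a+np.pi):
    print(yaw,np.round(robot.inverse_kinematics([.45,-.04,.2],[np.pi,0,yaw]),2))
E
python3 m2.py
```

```text
fence [ 0.5093 -0.2101] yaw 0.86 mid [ 0.5113 -0.214 ] ext [0.2396 0.0272] 0.032
maul [ 0.5274 -0.0369] yaw 3.99 mid [ 0.5212 -0.0378] ext [0.1852 0.0436] 0.045
se [0.492 0.218] yaw 4.84 mid [0.4952 0.2202] ext [0.1796 0.046 ] 0.067
foot end [ 0.61357063 -0.03089297] knob end [ 0.42877481 -0.04377746] foot top pct [-0.09799781  0.08595063]
knob blob [ 0.44956982 -0.04229206  0.03549163] [0.04337585 0.04060731 0.02672635]
steel [ 0.56863318 -0.03408379  0.03820009] [0.09180765 0.04675525 0.03626991]
side ridge [ 0.45388773 -0.03846715  0.04133263] [ 0.43349219 -0.05581096  0.03603978] [ 0.47454995 -0.02107484  0.04889045]
side ridge [ 0.57349111 -0.02951162  0.04281638] [ 0.53003513 -0.05337341  0.036046  ] [ 0.61774645 -0.01021388  0.05115993]
0.1
0.08028514559173916 [-0.81  0.2   0.93  2.13 -0.2   0.91 -1.25]
3.221877799181532 [-0.49  0.16  0.55  2.11 -0.1   0.9   1.77]
```

```bash
python3 - <<'E'
from h import *
import pickle
D=pickle.load(open('d.pkl','rb'))
for n in D:
    d=D[n];h=cv2.cvtColor(d['image'],cv2.COLOR_RGB2HSV);P=cloud(d)
    m=(h[...,1]>70)&(h[...,0]<20)&(P[...,1]<-.17)&(P[...,1]>-.25)&(P[...,0]>.33)&(P[...,0]<.68)&(d['range_z']>0)
    v,u=np.nonzero(m);q=np.array([pix(d,a,b,.028)[:2] for a,b in zip(u,v)])
    print(n,m.sum(),cv2.minAreaRect((q*1000).astype(np.float32)),np.degrees(np.arctan(np.polyfit(q[:,0],q[:,1],1)[0])))
robot.goto([.452,-.041,.17],[np.pi,0,np.radians(4.3)])
d=snap('wrist','w1.png');pickle.dump(d,open('w1.pkl','wb'))
print(robot.sense()['t'],robot.sense()['tcp_pos'],-d['R'].T@d['t'],d['R'].round(2).tolist())
P=cloud(d);ok=(d['range_z']>0)
m=ok&(P[...,2]>.03)&(P[...,2]<.06);
for lo in np.arange(.42,.62,.02):
    q=P[m&(P[...,0]>=lo)&(P[...,0]<lo+.02)&(abs(P[...,1]+.04)<.05)]
    if len(q)>20:print(lo.round(2),len(q),np.percentile(q[:,1],[5,50,95]).round(4),q[:,2].max().round(3))
E
```

```text
top 330 ((511.0849609375, -210.13926696777344), (232.36883544921875, 17.826221466064453), 0.8436868786811829) 0.7549949584224235
side 598 ((514.94287109375, -199.4521484375), (235.24444580078125, 42.213401794433594), 0.8476783037185669) 0.8094157341059726
2.7333 [ 0.45238649 -0.04024259  0.17000563] [ 0.52855912 -0.03450524  0.3031379 ] [[0.08, -1.0, -0.0], [-0.95, -0.07, 0.3], [-0.3, -0.02, -0.95]]
0.42 209 [-0.057  -0.0432 -0.0298] 0.044
0.44 846 [-0.0609 -0.0428 -0.0259] 0.047
0.46 571 [-0.0545 -0.0423 -0.0317] 0.043
0.48 473 [-0.0497 -0.0406 -0.0316] 0.037
0.5 512 [-0.0483 -0.0388 -0.0291] 0.046
0.52 1166 [-0.0566 -0.0378 -0.0196] 0.047
0.54 1244 [-0.0549 -0.0365 -0.0184] 0.047
0.56 1324 [-0.0536 -0.0352 -0.0171] 0.047
0.58 1445 [-0.0523 -0.034  -0.0161] 0.048
0.6 109 [-0.053  -0.0452 -0.0144] 0.046
```

View pics/w1.png

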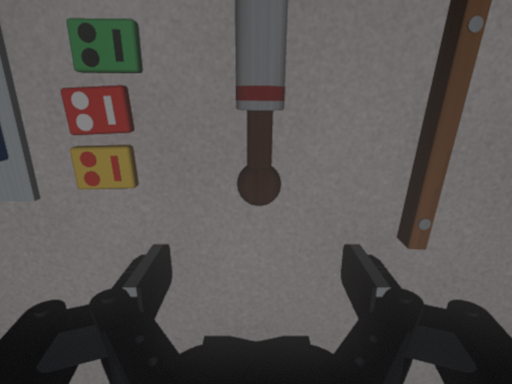

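The wrist view shows the knob at (259,184), centred between the fingers, with the axis running up to the steel at (261,50). The fence runs from (475,10) to (418,245) and the blanks are on the left. Next I grip the knob lightly.

```bash
python3 - <<'E'
from h import *
import pickle,json
d=pickle.load(open('w1.pkl','rb'))
h=cv2.cvtColor(d['image'],cv2.COLOR_RGB2HSV)
m=((h[...,1]>80)&((h[...,0]<18)|(h[...,0]>172))).astype(np.uint8);m[:, :225]=0;m[:,295:]=0;m[:163]=0;m[215:]=0
c=max(cv2.findContours(m,0,2)[0],key=cv2.contourArea);(u,v),r=cv2.minEnclosingCircle(c)
k=pix(d,u,v,.022);print('knob',(u,v,r),k)
assert abs(k[0]-.451)<.006 and abs(k[1]+.042)<.006
yaw=np.radians(3.7);O=[np.pi,0,yaw]
k=[(k[0]+.4505)/2,(k[1]-.0428)/2]
json.dump([*k,yaw],open('k.json','w'))
robot.move_straight([*k,.06],vel=.15,attitude=O)
print('hit',robot.move_straight([*k,.016],vel=.06,contact_N=6))
robot.grip(0.0,20)
s=robot.sense();print(k,s['t'],s['tcp_pos'],s['opening'],s['gripper_force'],s['wrist_force'])
E
```

```text
Traceback (most recent call last):
ValueError: max() iterable argument is empty
```

```bash
cat > g.py <<'E'
from h import *
import pickle,json
d=pickle.load(open('w1.pkl','rb'))
V=cv2.cvtColor(d['image'],cv2.COLOR_RGB2HSV)[...,2]
m=(V<90).astype(np.uint8);m[:, :225]=0;m[:,295:]=0;m[:165]=0;m[215:]=0
c=max(cv2.findContours(m,0,2)[0],key=cv2.contourArea);(u,v),r=cv2.minEnclosingCircle(c)
k=pix(d,u,v,.022);print('knob',(u,v,r),k)
assert abs(k[0]-.451)<.006 and abs(k[1]+.042)<.006
yaw=np.radians(3.7);O=[np.pi,0,yaw]
k=[(k[0]+.4505)/2,(k[1]-.0428)/2]
json.dump([*k,yaw],open('k.json','w'))
robot.move_straight([*k,.06],vel=.15,attitude=O)
print('hit',robot.move_straight([*k,.016],vel=.06,contact_N=6))
robot.grip(0.0,20)
s=robot.sense();print(k,s['t'],s['tcp_pos'],s['opening'],s['gripper_force'],s['wrist_force'])
E
python3 g.py
```

```text
knob (258.5, 183.5, 22.327213287353516) [ 0.44759028 -0.04315321  0.022     ]
hit False
[np.float64(0.4490451384826388), np.float64(-0.042976602813653966)] 4.9667 [ 0.44920964 -0.04292565  0.01628481] 0.5006789360988441 19.81973648071289 [-1.4840452   0.52953192  4.01422275]
```

```bash
cat > arc.py <<'E'
from h import *
import json,sys
k=json.load(open('k.json'));yaw=k[2];O=[np.pi,0,yaw];d=np.array([np.cos(yaw),np.sin(yaw),0]);z=np.array([0,0,1.])
p0=np.array([k[0],k[1],.016])
def at(deg):
    t=np.radians(deg);u=-np.cos(t)*d+np.sin(t)*z;n=np.sin(t)*d+np.cos(t)*z
    return p0+.166*u+.022*n-(-.166*d+.022*z)
def show(a):
    s=robot.sense();print(a,round(s['t'],2),np.round(s['tcp_pos']-at(a),4),np.round(s['wrist_force'],1),round(s['opening'],3),np.round(s['torque'],2))
if __name__=='__main__':
    a0,a1,st=map(float,sys.argv[1:4])
    for a in np.arange(a0+st,a1+.1,st):
        robot.move_straight(at(a),vel=.08,attitude=O);show(a)
    d_=snap('side',f'arc{int(a1)}.png')
    im=d_['image'][110:240,230:360,::-1];cv2.imwrite(f'pics/arc{int(a1)}.png',cv2.resize(im,None,fx=4,fy=4))
E
python3 arc.py 0 60 7.5
```

```text
7.5 5.39 [-0.      0.0001 -0.    ] [ 0.   0.2 -2.6] 0.5 [-0.04  0.   -0.08]
15.0 5.82 [ 0.0001  0.0001 -0.    ] [ 0.3 -0.5 -2.5] 0.5 [-0.03 -0.05 -0.09]
22.5 6.24 [ 0.0002  0.     -0.    ] [ 1.2 -1.5 -1.7] 0.495 [-0.05 -0.07 -0.07]
30.0 6.67 [-0.0001 -0.     -0.    ] [ 0.  -0.  -1.9] 0.501 [-0.08  0.12  0.02]
37.5 7.09 [ 0. -0.  0.] [-0.   0.1 -1.1] 0.501 [-0.07  0.16 -0.04]
45.0 7.52 [0.0003 0.0001 0.    ] [ 0.2  0.7 -1.7] 0.499 [ 0.05  0.05 -0.01]
52.5 7.94 [-0.0001 -0.     -0.0001] [-0.8  0.1 -0.8] 0.502 [-0.01  0.19  0.01]
60.0 8.37 [-0.0001 -0.0001 -0.0001] [-0.9 -0.4 -0.4] 0.496 [0.02 0.19 0.03]
```

View pics/arc60.png

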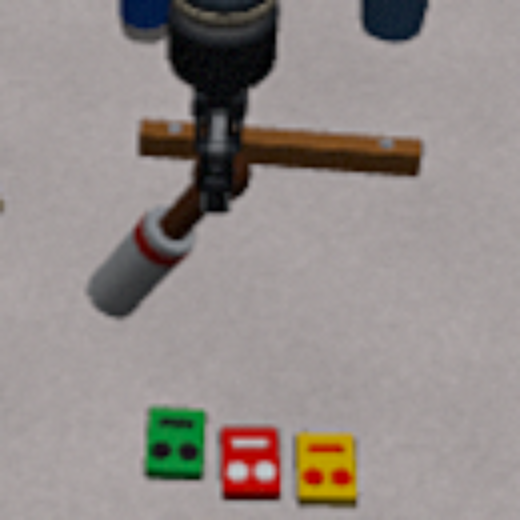

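The maul is tilting up about its foot (crop (110,300)), and Fz stays below its weight. I continue.

```bash
python3 arc.py 60 85 5; python3 - <<'E'
from h import *
d=snap('side');P=cloud(d)
# maul tilt from cloud: axis via points on steel and handle
m=(d['range_z']>0)&(P[...,0]>.58)&(P[...,0]<.72)&(abs(P[...,1]+.03)<.06)&(P[...,2]>.01)&(P[...,2]<.14)
q=P[m]
for lo in np.arange(.01,.14,.02):
    b=q[(q[:,2]>=lo)&(q[:,2]<lo+.02)]
    if len(b)>5: print(lo.round(2),len(b),np.percentile(b[:,0],[5,50,95]).round(4))
E
```

```text
65.0 8.75 [ 0.0001 -0.     -0.    ] [-0.8  0.5 -0.6] 0.503 [-0.01  0.26 -0.01]
70.0 9.08 [0.0001 0.     0.    ] [-0.8 -0.7  1.4] 0.498 [0.01 0.22 0.01]
75.0 9.42 [ 0.0001 -0.0001  0.0001] [-1.2  0.2  1.6] 0.502 [0.02 0.23 0.03]
80.0 9.75 [ 0.0002 -0.0001  0.0001] [-0.1  0.6  1.6] 0.499 [0.02 0.13 0.02]
85.0 10.08 [ 0.0003 -0.0001  0.0002] [-0.3  0.4  3.6] 0.503 [-0.04  0.06 -0.05]
0.01 58 [0.6176 0.6353 0.6561]
0.03 57 [0.6164 0.6346 0.6529]
0.05 60 [0.6137 0.6298 0.6519]
0.07 64 [0.6106 0.6309 0.6517]
0.09 108 [0.611  0.6292 0.6472]
0.11 35 [0.6147 0.6253 0.6353]
0.13 12 [0.6156 0.6238 0.6332]
```

```bash
python3 arc.py 85 90 2.5; python3 - <<'E'
from h import *
d=snap('side');P=cloud(d)
m=(d['range_z']>0)&(P[...,0]>.58)&(P[...,0]<.72)&(abs(P[...,1]+.03)<.06)&(P[...,2]>.01)&(P[...,2]<.14)
q=P[m]
for lo in np.arange(.01,.14,.02):
    b=q[(q[:,2]>=lo)&(q[:,2]<lo+.02)]
    if len(b)>5: print(lo.round(2),len(b),np.percentile(b[:,0],[5,50,95]).round(4),b[:,1].max().round(4))
E
```

```text
87.5 10.43 [ 0.0003 -0.      0.0002] [0.  0.7 4.4] 0.499 [-0.    0.05 -0.03]
90.0 10.68 [ 0.0003 -0.      0.0002] [0.8 0.3 5.4] 0.494 [-0.07  0.05 -0.02]
0.01 59 [0.6182 0.6351 0.6554] 0.0079
0.03 52 [0.6178 0.635  0.6556] -0.0057
0.05 61 [0.6177 0.6369 0.6588] -0.0058
0.07 62 [0.6154 0.6341 0.6568] -0.0061
0.09 109 [0.6181 0.6348 0.6549] -0.0065
0.11 34 [0.6265 0.6361 0.648 ] -0.0155
0.13 13 [0.6259 0.6317 0.6418] -0.0196
```

View pics/arc90.png

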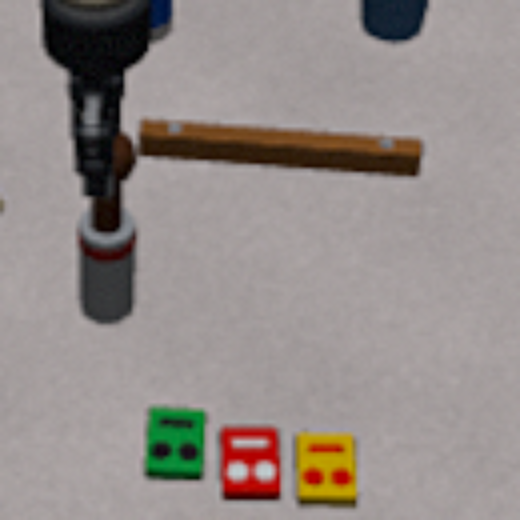

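Standing, foot on the table (crop (107,310)), with a slight downward press. I release it, back straight off, and look at the straightedge.

```bash
python3 - <<'E'
from h import *
import pickle
robot.grip(0.62);robot.grip(1.0)
p=robot.sense()['tcp_pos'];robot.move_straight([p[0],p[1],.27],vel=.12)
robot.goto([.497,.221,.2],[np.pi,0,np.radians(4.8)])
d=snap('wrist');P=cloud(d)
h=cv2.cvtColor(d['image'],cv2.COLOR_RGB2HSV)
m=(h[...,1]>100)&(abs(h[...,0].astype(int)-115)<18)&(d['range_z']>0)&(P[...,2]>.06)&(P[...,2]<.075)
q=P[m];print(len(q),cv2.minAreaRect((q[:,:2]*1000).astype(np.float32)),q.mean(0))
d=snap('side');P=cloud(d)
im=d['image'][100:280,230:380,::-1];cv2.imwrite('pics/s2.png',cv2.resize(im,None,fx=3.3,fy=3.3))
# fence +y face top edge, maul standing
m=(d['range_z']>0)&(P[...,0]>.58)&(P[...,0]<.72)&(abs(P[...,1]+.03)<.06)&(P[...,2]>.01)&(P[...,2]<.2)
q=P[m]
for lo in np.arange(.01,.2,.03):
    b=q[(q[:,2]>=lo)&(q[:,2]<lo+.03)];print(lo.round(2),len(b),np.percentile(b[:,0],[5,50,95]).round(4) if len(b) else '')
print(robot.sense()['t'],robot.sense()['wrist_force'])
E
```

```text
1544 ((495.935791015625, 220.00152587890625), (88.16793060302734, 15.940733909606934), 4.135030746459961) [0.49813212 0.22035059 0.06733025]
0.01 83 [0.6185 0.6354 0.6552]
0.04 89 [0.6181 0.6344 0.6577]
0.07 136 [0.6179 0.6346 0.6565]
0.1 63 [0.6266 0.6372 0.6475]
0.13 35 [0.6265 0.6366 0.6469]
0.16 164 [0.6195 0.6359 0.6546]
0.19 6 [0.6325 0.6381 0.6458]
13.7833 [-0.30858281  0.85865643 -0.41990184]
```

View pics/s2.png

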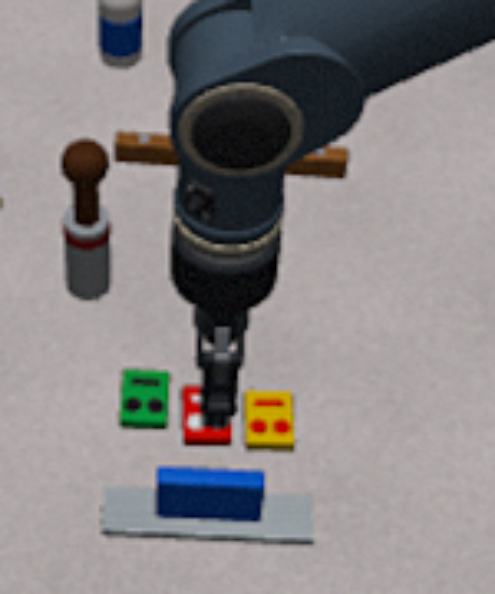

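The maul stands free (crop (87,250)). I take the grip with the hand turned half round, so the wrist side with the camera faces away from the knob, and then sweep.

```bash
cat > sw.py <<'E'
from h import *
A=lambda deg:[np.pi,0,np.pi+np.radians(deg)]
def show(n):
    s=robot.sense();print(n,round(s['t'],2),np.round(s['tcp_pos'],4),np.round(s['wrist_force'],1),round(s['opening'],3))
    return s['tcp_pos']
E
python3 - <<'E'
from sw import *
x,y=.497,.2205
robot.goto([x,y,.13],A(4.5))
robot.move_straight([x,y,.041],vel=.12,contact_N=8);show('down')
robot.grip(0,45);p=show('grip')
robot.move_straight([x,.195,.0412],vel=.06,attitude=A(0.85));show('turned')
robot.move_straight([.495,.08,.0412],vel=.06);show('row')
d=snap('top');im=d['image'][170:280,170:350,::-1];cv2.imwrite('pics/sw1.png',cv2.resize(im,None,fx=4.4,fy=4.4,interpolation=cv2.INTER_CUBIC))
E
```

```text
down 17.07 [0.4975 0.2207 0.0415] [ 0.6  0.  -0.5] 0.998
grip 17.69 [0.4972 0.2207 0.0413] [0.3 0.5 2.1] 0.201
turned 18.27 [0.4972 0.1927 0.0413] [-0.9 -4.5  5.4] 0.207
row 20.33 [0.4951 0.0797 0.0413] [0.5 3.1 4.5] 0.203
```

View pics/sw1.png

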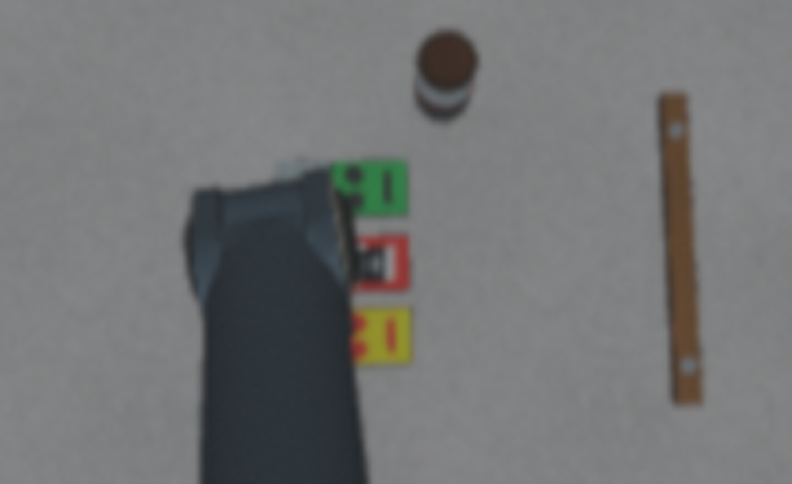

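The three blanks are aligned in one row ahead of the straightedge (front edges at crop column ~410), and the maul at (447,60) is clear of the path. I go on to just short of the fence and compare angles.

```bash
cat > ang.py <<'E'
from sw import *
def ang():
    d=snap('top');P=cloud(d);ok=(d['range_z']>0)
    h=cv2.cvtColor(d['image'],cv2.COLOR_RGB2HSV).astype(int);H,S,V=h[...,0],h[...,1],h[...,2]
    box=ok&(P[...,0]>.38)&(P[...,0]<.64)&(P[...,1]<-.07)&(P[...,1]>-.26)
    def edge(m,hh,side):
        pts=[]
        for r in np.unique(np.nonzero(m)[0]):
            c=np.nonzero(m[r])[0]; u=(c.max()+.5) if side=='r' else c.min()-.5
            pts.append(pix(d,u,r,hh)[:2])
        return np.array(pts)
    f=edge(box&(S>70)&(H<16)&(V<190)&(P[...,1]<-.17)&(P[...,2]>.022),.028,'l')
    pf=np.polyfit(f[:,0],f[:,1],1);print('fence',np.degrees(np.arctan(pf[0])).round(2),np.polyval(pf,[.44,.5,.56]).round(4))
    al=[]
    for n,m in(('red',(S>130)&((H<8)|(H>172))&(V>100)),('green',(S>100)&(H>40)&(H<85)),('yellow',(S>130)&(H>18)&(H<34))):
        q=edge(box&m&(P[...,1]>-.21),.014,'r')
        q=q[q[:,1]<np.median(q[:,1])+.004]
        print(n,len(q),q.mean(0).round(4),'gap',(np.median(q[:,1])-np.polyval(pf,q[:,0].mean())).round(4));al.append(q)
    q=np.vstack(al);print('row',np.degrees(np.arctan(np.polyfit(q[:,0],q[:,1],1)[0])).round(2))
    return d
E
python3 - <<'E'
from ang import *
robot.move_straight([.495,-.085,.0412],vel=.07);show('near');ang()
d=snap('wrist','w3.png')
E
```

```text
near 22.89 [ 0.4946 -0.0845  0.0413] [1.5 6.7 6.5] 0.208
fence 0.75 [-0.2023 -0.2015 -0.2007]Traceback (most recent call last):
  File "<stdin>", line 2, in <module>
  File "ang.py", line 17, in ang
    q=q[q[:,1]<np.median(q[:,1])+.004]
        ~^^^^^
IndexError: too many indices for array: array is 1-dimensional, but 2 were indexed
```

```bash
python3 - <<'E'
from ang import *
robot.move_straight([.495,-.11,.0412],vel=.05);show('a')
print(robot.move_straight([.495,-.127,.0412],vel=.02,contact_N=10));show('b')
robot.sleep(.3);show('c')
robot.grip(.55);p=show('open')
robot.move_straight([p[0],p[1],.11],vel=.12);show('up')
robot.goto([.48,.12,.3],A(0.85));show('away')
d=snap('top');cv2.imwrite('pics/f1.png',cv2.resize(d['image'][150:290,150:400,::-1],None,fx=3.2,fy=3.2,interpolation=cv2.INTER_CUBIC))
ang()
E
```

```text
a 23.59 [ 0.4945 -0.1103  0.0413] [-0.3  3.5  6.6] 0.204
True
b 24.22 [ 0.4946 -0.1194  0.0413] [-0.8  0.6  2.5] 0.208
c 24.52 [ 0.4954 -0.1187  0.0414] [-0.   0.  -1.4] 0.201
open 24.91 [ 0.4965 -0.1179  0.042 ] [ 0.5 -0.1 -0.2] 0.552
up 25.62 [ 0.4961 -0.1178  0.1096] [-0.  -1.1 -0. ] 0.556
away 26.79 [0.4798 0.1185 0.2988] [ 0.2 -0.9 -0.1] 0.55
fence 0.7 [-0.2028 -0.2021 -0.2014]
red 11 [ 0.5054 -0.2004] gap 0.0023
green 12 [ 0.5652 -0.1994] gap 0.0027
yellow 12 [ 0.4497 -0.204 ] gap -0.0015
row 2.26
```

View pics/f1.png

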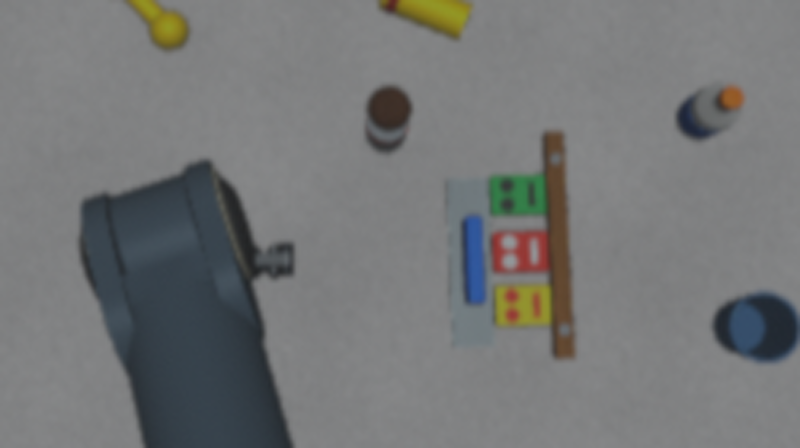

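The row looks flush, with the straightedge flat behind it and the maul upright (crop (388,110)), but a pixel here is 3 mm. I look closer with the wrist camera.

```bash
python3 - <<'E'
from ang import *
robot.goto([.49,-.165,.21],A(0.85))
d=snap('wrist');P=cloud(d);im=d['image']
cv2.imwrite('pics/w4.png',cv2.resize(im[:,:,::-1],(768,576),interpolation=cv2.INTER_CUBIC));show('look')
h=cv2.cvtColor(im,cv2.COLOR_RGB2HSV).astype(int);H,S,V=h[...,0],h[...,1],h[...,2]
for n,m in(('red',(S>150)&((H<4)|(H>174))&(V>90)),('green',(S>100)&(H>40)&(H<85)),('yellow',(S>130)&(H>18)&(H<34))):
    m=m&(P[...,2]<.03)&(P[...,2]>.005)&(P[...,1]<-.1);v,u=np.nonzero(m)
    q=np.array([pix(d,a,b,.014)[:2]*1000 for a,b in zip(u,v)],np.float32);print(n,len(q),cv2.minAreaRect(q),q.min(0),q.max(0))
m=(P[...,2]>.023)&(P[...,2]<.036)&(P[...,1]<-.17)&(P[...,1]>-.25)&(P[...,0]>.37)&(P[...,0]<.65)
v,u=np.nonzero(m);q=np.array([pix(d,a,b,.028)[:2]*1000 for a,b in zip(u,v)],np.float32);print('fence',len(q),cv2.minAreaRect(q))
for x in(450,505,565):
    w=q[abs(q[:,0]-x)<15];print(x,np.percentile(w[:,1],[1,99]))
E
```

```text
look 28.09 [ 0.4908 -0.1634  0.2103] [1.  0.1 0.2] 0.555
red 877 ((485.6952209472656, -172.55418395996094), (74.72832489013672, 56.9112434387207), 0.9161732196807861) [ 448.5363  -200.85672] [ 523.4674  -143.68272]
green 966 ((564.083984375, -171.35406494140625), (38.821372985839844, 57.00752258300781), 0.9133839011192322) [ 544.23126 -199.6979 ] [ 583.9266 -142.5665]
yellow 681 ((446.54986572265625, -173.10586547851562), (41.344764709472656, 57.34934997558594), 0.9233501553535461) [ 425.84912 -201.99133] [ 467.59204 -144.13814]
fence 3596 ((510.2688903808594, -210.9542694091797), (238.34225463867188, 20.620302200317383), 0.9041516184806824)
450 [-221.90416718 -201.89884186]
505 [-221.1354866  -200.89898682]
565 [-220.30941879 -200.40125366]
```

View pics/w4.png

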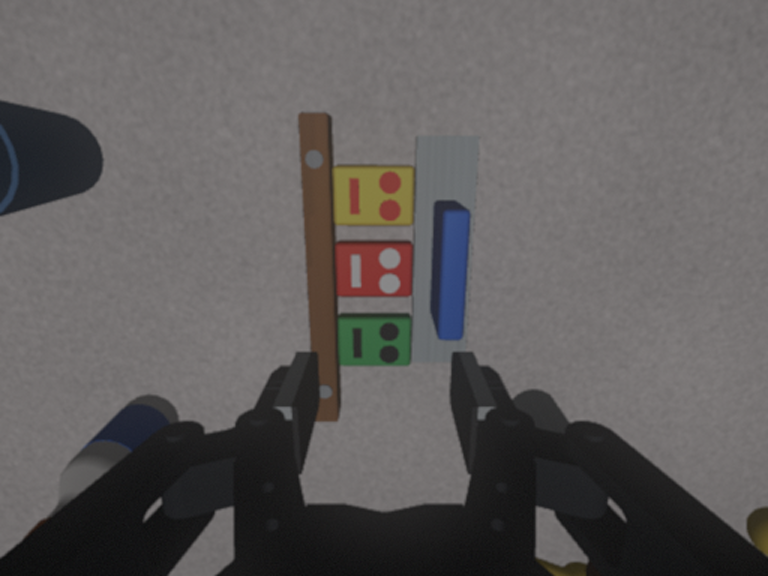

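Close up, all three blanks sit flush on the fence face: fence 0.90°, blanks 0.91–0.92°, gaps under 1 mm at image column ~335. The straightedge lies flat behind them (445,250). I hand it in.

```bash
python3 -c "
from plant import robot
print(robot.close_job())"
```

```text
the job is handed in; nothing more can be done
None
```

I handed in the job at about 28 s of the 54 s limit: the maul stands upright on its foot, the three blanks sit in one row flush against the fence, and the straightedge lies flat behind them; I never went near the glue bottle, cup or tin.

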